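Bring the fence stop up to the board

TASK

Take the loose offcut out of the path of the saw fence's stop block, then slide the block along the fence until it just touches the end of the board that faces it, without shifting the board. The block is parked with a catch that may or may not be holding it, and nothing shows which, so try it: never force it, and if it will not budge swing the lever on top of it fully over to its other side. Leave the rest of the bench as it is.

Things in the scene. Friction and masses are not known exactly. Their poses are not given: they have to be found in the camera images.
- fence: Aluminium saw fence, a straight bar 50 (x) x 800 (y) x 50 mm high fixed on the bench; place and yaw (up to about 0.1 rad) vary. Origin: centre of its underside; its y axis runs along the bar, its -x face (25 mm from the origin) looks to the robot. The board lies along that face.
- stop: Grey stop block, pushed along; slides only along the fence's +y, 0 to 500 mm from its parked place, 4 N friction, stays put. If held it gives under 2 mm; over 40 N is forcing. Origin: on the fence's centre line, bench height, fence's axes; parked 280 mm to -y of the fence's. Saddle over the bar: x -33 to 33, y -30 to 30, z 52 to 92 mm. Leg in front: x -105 to -30, y -10 to 30, z 6 to 60 mm.
- stop_face (a point): Centre (in x) of the leg's +y face, the face that must meet the board's end; 30 mm above the bench, 30 mm to +y of the stop's origin.
- lever_pivot (a point): Vertical axis of the lever, on the saddle's centre, 100 mm above the bench. Site axes as the stop's.
- lever_tip (a point): Centre of the upright round end knob of the black lever on top of the saddle: knob 18 mm across, 93 to 113 mm high, 80 mm from the pivot; the arm of the lever is 12 mm wide, 95 to 105 mm high.
- lever (a joint): Lever angle, -0.8 to 0.8 rad, stays put (0.1 N m friction), starts at 0.6 to 0.8. 0 points to the fence's -x; positive swings the tip to -y, negative to +y. On one side it holds the parked block, on the other it frees it; which is which is hidden in the bar and differs each time. To change over, swing it past 0.6 on the other side with the block parked.
- board: Plain wooden board, 120 (x) x 450 (y) x 30 mm, 1.2 kg, loose, lying flat along the fence's front face. Origin: centre of its underside; y along the fence.
- board_end (a point): Centre of the board's -y end face, the end that faces the stop block, 15 mm high.
- offcut: Loose block of wood 40 (x) x 60 (y) x 28 mm high, 50 g, lying in front of the fence between stop block and board. Origin: centre of its underside. Free bench to put it: between the fence and the robot, nearer the robot than the board's outer edge.
- square: Try square lying on the board (bystander); origin under the middle of its 90 mm wooden stock.
- pencil: Flat carpenter's pencil, 170 mm, lying on the board (bystander); origin at its middle.
- tape: Tape measure, 75 x 40 x 65 mm, behind the fence (bystander); origin under its middle.
- glue: Glue bottle, 60 mm across, 170 mm high, behind the fence (bystander); origin under its middle.
- mallet: Hammer lying behind the fence (bystander).
- driver: Screwdriver lying on the bench to the robot's right (bystander).
- tin: Open steel cup, 80 mm across, 90 mm high, behind the fence (bystander); origin under its middle.
- shim: Flat piece of paler wood, 90 x 45 x 20 mm, on the bench to the robot's right (bystander); origin under its middle.
There are look-alikes about, which are no part of the job. Of the things shaped like the offcut, the wood one is meant.

How it is judged:
By the outcome, as a careful person would: the job done as asked, in the order asked, and still so for the second after the job is handed in, with the robot touching nothing.
It also fails if it takes over 72 s, if anything falls off the work surface, if the arm or the gripper's body presses on something with over 40 N, if the wrist force passes 120 N, or if a joint passes its speed limit or range.

ROBOT

A 6-joint arm with a two-finger parallel gripper is mounted at the origin on the work surface. World frame = base frame: x ahead of the robot, y to its left, z up, the work surface at z = 0. Lengths are in m, angles in rad, forces in N, time in s.
With the tool pointing down it reaches from about 0.35 to 0.975 m from the base axis. Payload 4.9 kg.
Tool frame: the origin (TCP) lies on the mounting face of the last link; the fingertips stand 173 mm ahead of it and the grasp point (between the pads) lies 155 mm ahead of it; z points along the fingers, y is the direction in which the jaws open and shut (so a half turn about z gives the same grasp; the last joint's range is limited). The gripper opens to 85 mm and grips with 20 to 120 N. Pads are 22 mm wide; open, the fingers measure 114 mm over their backs; the gripper's body (76 mm by 85 mm) begins 54 mm behind the grasp point. The pads swing forward as they close: fully open they stand 13 mm farther back than shut.
Start: joints at [0.997, 0.053, 1.613, -0, 1.476, -0.119], TCP at [0.275, 0.561, 0.405] pointing down, gripper open.
Joint ranges: [-3.01, 3.01], [-1.01, 2.22], [0.06, 2.58], [-1.02, 4.17], [0.09, 2.62], [-3.14, 3.14]. Speed limits (rad/s): [2.57, 2.57, 3.14, 3.14, 3.14, 3.14].

INTERFACE

Orientations are given as a rotation vector (axis times angle).
In Python, from station import ctrl gives the robot as it stands. The module is installed in compiled form; this text tells all that it offers.
- The arm moves only by the tool jog_arm, never from a script. Its argument "steps" is a list of rows, each a list of 2 entries, a list of its own where there are three numbers: the shift along the tool's x, y, z in cm, then the turn, a rotation vector about the tool's x, y, z in degrees. In form: [[[tx, ty, tz], [rx, ry, rz]], ...]. A call has 1 to 8 rows; each row shifts and turns the pose as measured when the row begins, along the tool's axes as they then stand; what a row does not reach is not made up. A row lasts 1/10 s, in which the tool goes at most 50 mm and 8.59 degrees, less where a joint would pass 70% of its speed; a pose out of reach is approached as far as the arm can. A call is refused whole if a number of a shift passes 5 or a number of a turn 8.59, either way. A call with a gripper value outside its range is refused whole. "fingers" is the gripper command: -1 is shut, 1 is fully open, values between are in proportion, set as the call begins (left out, the last holds). The fingers move at their own pace and stop on an object; "grip_force" is the grip in N (left out, the last holds). Time passes only in rows, so rows that do not move let the fingers close. It gives the time, the measured TCP pose, the force and the opening at its end, in the units of the state.
- ctrl.get_obs(): the state, without advancing time (a new reading comes with each control period).
- ctrl.get_image(name): name is "scene" or "top" or "wrist"; returns the picture (400x640x3 uint8, red, green, blue); there is no depth.
- ctrl.camera_info(name): a dict with "K" (3x3 intrinsics, pixels), "dist_coeffs" ([k1, k2, p1, p2, k3] as OpenCV has them; the pictures are not rectified), "camera_from_world" (4x4, takes a point from world to camera coordinates). Camera axes: x right, y up, looking along -z (the intrinsics and any distortion apply to the point x, -y, -z); pixel columns grow to the right and rows downward; lengths in m; the calibration is good to about 2 mm. A picture is of the moment at which its call begins: read the wrist's pose just before it. camera_info takes no time and is no camera call; for the wrist camera it gives the pose at the moment of the call.
- ctrl.finish_job(): hands the job in, once; it reports no verdict.
The state is a dict: "t": time; "q": joint angles; "dq": joint speeds; "effort": joint torques, N m; "tool_pos": TCP position; "tool_rot": TCP orientation; "contact_force": force on the tool from outside, world axes, zero at the start; "wrist_torque": the same for the moment, N m; "opening": finger opening in m.
Only numpy, scipy, OpenCV 4.12 (cv2) and the standard library are available. Lean on these libraries where they do the work, as an engineer would, in place of code of your own. Each camera call takes 0.05 s, during which the arm holds its last target.

## Working session

There is one attempt and no reset: what is moved stays moved. The work goes in short steps, Python scripts to look and compute and a tool call to move; the robot and the scene stay as the last step left them, time stands still between calls to the robot, and variables do not carry over. Pictures are saved under pics/ and viewed, and the job is handed in when it is done.

Besides the shell and the picture viewer there is one more tool, called in YAML: its name, and indented under it one key for each argument. jog_arm: Moves the arm, as the interface text tells. Its arguments: {"type":"object","properties":{"steps":{"type":"array","items":{"type":"array"}},"fingers":{"type":"number"},"grip_force":{"type":"number"}},"required":["steps"]}

```bash
mkdir -p pics; cat > h.py <<'E'
import numpy as np, cv2
from station import ctrl
def save(name,fn):
    im=ctrl.get_image(name); cv2.imwrite('pics/'+fn,im[:,:,::-1]); return im
def ray(info,uv):
    K=np.array(info['K'],float);d=np.array(info['dist_coeffs'],float)
    p=cv2.undistortPoints(np.array(uv,float).reshape(-1,1,2),K,d).reshape(-1,2)
    T=np.array(info['camera_from_world']);R=T[:3,:3];o=-R.T@T[:3,3]
    dirs=np.c_[p[:,0],-p[:,1],-np.ones(len(p))]@R
    return o,dirs
def onz(info,uv,z):
    o,d=ray(info,uv); z=np.broadcast_to(z,len(d)); return o+d*((z-o[2])/d[:,2])[:,None]
def proj(info,P):
    T=np.array(info['camera_from_world']);P=np.atleast_2d(P);c=P@T[:3,:3].T+T[:3,3]
    c=c*[1,-1,-1]
    return cv2.projectPoints(c,np.zeros(3),np.zeros(3),np.array(info['K'],float),np.array(info['dist_coeffs'],float))[0].reshape(-1,2)
E
python3 - <<'E'
from h import *
for n in ['scene','top','wrist']: save(n,n+'0.png')
o=ctrl.get_obs(); print(o)
for n in ['scene','top','wrist']:print(n,ctrl.camera_info(n))
E
```

```text
{'t': 0.15, 'q': array([ 9.96993102e-01,  5.32211144e-02,  1.61398235e+00,  3.48744967e-06,
        1.47599065e+00, -1.18990263e-01]), 'dq': array([-1.39987034e-03, -3.72944682e-03, -1.59100788e-03,  1.87634841e-05,
        6.19143463e-04, -2.82441110e-04]), 'effort': array([ 1.12623715e-03, -3.94243598e+01, -3.70720375e+01, -1.04351591e-04,
        4.70664250e-03, -4.67743519e-05]), 'tool_pos': array([0.27443825, 0.56129036, 0.40373311]), 'tool_rot': array([-7.08153884e-01, -3.06017653e+00,  2.36389304e-03]), 'contact_force': array([-0.03579966, -0.0109814 ,  0.12067997]), 'wrist_torque': array([ 0.01862223,  0.02832877, -0.02835737]), 'opening': 0.08539732627530713}
scene {'K': array([[381.61119634,   0.        , 316.08696778],
       [  0.        , 381.61119634, 195.09041716],
       [  0.        ,   0.        ,   1.        ]]), 'dist_coeffs': array([0.01703177, 0.        , 0.        , 0.        , 0.        ]), 'camera_from_world': array([[-4.63630936e-03,  9.99964888e-01, -6.98049580e-03,
         8.38704923e-03],
       [-7.66957388e-01,  9.23546485e-04,  6.41697368e-01,
       
[... 534 characters left out ...]
[ 0.98765327,  0.00778079,  0.1564624 , -0.54157358],
       [-0.15641819, -0.00600188,  0.98767268, -1.44175542],
       [ 0.        ,  0.        ,  0.        ,  1.        ]])}
wrist {'K': array([[313.66813536,   0.        , 325.41221404],
       [  0.        , 313.66813536, 203.32870292],
       [  0.        ,   0.        ,   1.        ]]), 'dist_coeffs': array([-0.04764362,  0.        ,  0.        ,  0.        ,  0.        ]), 'camera_from_world': array([[ 0.43946293,  0.89825557, -0.00304458, -0.62360367],
       [-0.86065272,  0.42009079, -0.28775099,  0.03729888],
       [-0.25719493,  0.12907622,  0.95770042, -0.38003174],
       [ 0.        ,  0.        ,  0.        ,  1.        ]])}
```

View pics/top0.png

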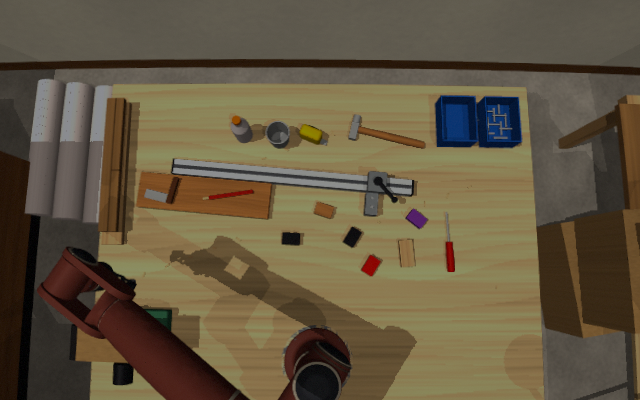

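View pics/scene0.png

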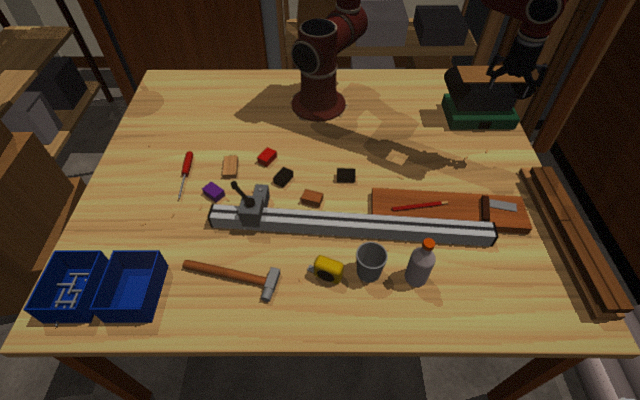

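View pics/wrist0.png

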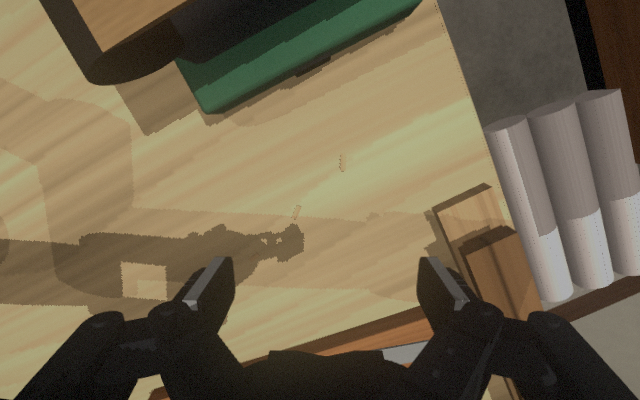

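```bash
python3 - <<'E'
from h import *
a=cv2.imread('pics/top0.png')[140:290,120:470]
cv2.imwrite('pics/topc.png',cv2.resize(a[:100,130:330],None,fx=4,fy=4,interpolation=cv2.INTER_CUBIC))
E
```

```text
(no output)
```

View pics/topc.png

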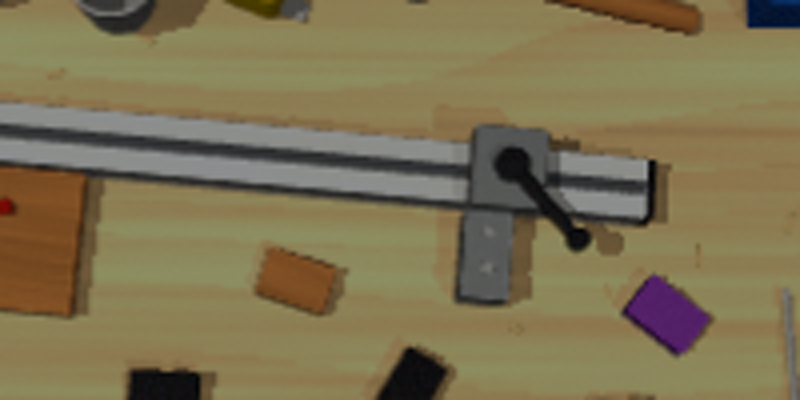

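```bash
python3 - <<'E'
from h import *
i=ctrl.camera_info('top')
f=lambda L:np.array(L)/4+[250-.375,140-.375]
np.set_printoptions(precision=4,suppress=True)
oc=onz(i,f([(270,246),(340,270),(325,314),(258,290)]),.028);print(oc,oc.mean(0)); 
d=[np.degrees(np.arctan2(*(oc[b]-oc[a])[[1,0]])) for a,b in((0,1),(3,2),(0,3),(1,2))];print(d)
be=onz(i,f([(88,175),(72,316)]),.03);print('board',be)
print('leg',onz(i,f([(463,212),(457,300),(508,302)]),.06))
print('sad',onz(i,f([(474,125),(551,131),(547,207),(470,205)]),.092))
print('lev',onz(i,f([(512,163),(577,239)]),.11))
print('fence',onz(i,[(174,159),(173,174),(413,180),(412,195)],.05))
E
```

```text
[[ 0.5209  0.0023  0.028 ]
 [ 0.5012 -0.0561  0.028 ]
 [ 0.4644 -0.0437  0.028 ]
 [ 0.4839  0.012   0.028 ]] [ 0.4926 -0.0214  0.028 ]
[np.float64(-108.64972091788468), np.float64(-109.36192767422762), np.float64(165.34054296736463), np.float64(161.463349511888)]
board [[0.5796 0.1554 0.03  ]
 [0.4607 0.1659 0.03  ]]
leg [[ 0.5457 -0.1555  0.06  ]
 [ 0.4732 -0.15    0.06  ]
 [ 0.4719 -0.1914  0.06  ]]
sad [[ 0.6117 -0.1616  0.092 ]
 [ 0.6073 -0.2238  0.092 ]
 [ 0.5451 -0.2195  0.092 ]
 [ 0.5462 -0.1577  0.092 ]]
lev [[ 0.5773 -0.1894  0.11  ]
 [ 0.5167 -0.24    0.11  ]]
fence [[ 0.657   0.4852  0.05  ]
 [ 0.6055  0.4854  0.05  ]
 [ 0.591  -0.3153  0.05  ]
 [ 0.5406 -0.3107  0.05  ]]
```

```bash
cat >> h.py <<'E'
from scipy.spatial.transform import Rotation as Ro
np.set_printoptions(precision=4,suppress=True)
def plan(p,jawdeg=None):
    o=ctrl.get_obs();R=Ro.from_rotvec(o['tool_rot']).as_matrix();
    print('t',o['t'],'pos',o['tool_pos'],'F',o['contact_force'],'open',o['opening'],'q',o['q'])
    print('tooly deg',np.degrees(np.arctan2(R[1,1],R[0,1])),'z',R[:,2])
    d=R.T@(np.array(p)-o['tool_pos'])*100; print('shift cm',d)
    if jawdeg is not None:
        # desired R: z down, y along jawdeg (mod 180)
        for k in (0,180):
            a=np.radians(jawdeg+k);y=np.array([np.cos(a),np.sin(a),0]);z=np.array([0,0,-1.]);x=np.cross(y,z)
            rv=Ro.from_matrix(R.T@np.c_[x,y,z]).as_rotvec(degrees=True);print('rot deg',rv,'after-rot q6 approx')
E
python3 -c "
from h import *
plan([.4926,-.0214,.35],-17)"
```

```text
t 0.15 pos [0.2744 0.5613 0.4037] F [-0.0358 -0.011   0.1207] open 0.08539732627530713 q [ 0.997   0.0532  1.614   0.      1.476  -0.119 ]
tooly deg 63.941126583830176 z [-0.0009 -0.0013 -1.    ]
shift cm [-45.1967 -42.7533   5.4325]
rot deg [-0.0832  0.0552 80.9411] after-rot q6 approx
rot deg [ -0.0576  -0.0869 -99.0589] after-rot q6 approx
```

jog_arm:
  steps:
    - [[-3.2,-3.05,0.4],[0,0,0]]
    - [[-3.2,-3.05,0.4],[0,0,0]]
    - [[-3.2,-3.05,0.4],[0,0,0]]
    - [[-3.2,-3.05,0.4],[0,0,0]]
    - [[-3.2,-3.05,0.4],[0,0,0]]
    - [[-3.2,-3.05,0.4],[0,0,0]]
    - [[-3.2,-3.05,0.4],[0,0,0]]
    - [[-3.2,-3.05,0.4],[0,0,0]]
  fingers: 0.5

```text
t: 0.95
tool_pos: [0.3989, 0.2222, 0.368]
tool_rot: [-0.691, -3.063, 0.004]
contact_force: [0.7, 0.6, 0.0]
opening: 0.0638
```

jog_arm:
  steps:
    - [[-3.2,-3.05,0.4],[0,0,0]]
    - [[-3.2,-3.05,0.4],[0,0,0]]
    - [[-3.2,-3.05,0.4],[0,0,0]]
    - [[-3.2,-3.05,0.4],[0,0,0]]
    - [[0,0,0],[0,0,8]]
    - [[0,0,0],[0,0,8]]
    - [[0,0,0],[0,0,8]]
    - [[0,0,0],[0,0,8]]

```text
t: 1.75
tool_pos: [0.4632, 0.043, 0.3491]
tool_rot: [-1.553, -2.729, 0.007]
contact_force: [-0.7, -0.1, 0.6]
opening: 0.064
```

jog_arm:
  steps:
    - [[0,0,0],[0,0,8]]
    - [[0,0,0],[0,0,8]]
    - [[0,0,0],[0,0,8]]
    - [[0,0,0],[0,0,8]]
    - [[0,0,0],[0,0,8]]
    - [[0,0,0],[0,0,8]]
    - [[0,0,0],[0,0,0]]

```text
t: 2.45
tool_pos: [0.462, 0.0427, 0.3465]
tool_rot: [-2.562, -1.814, 0.013]
contact_force: [-0.5, 0.1, -0.4]
opening: 0.0641
```

```bash
python3 -c "
from h import *
plan([.4926,-.0214,.35],-17)
save('wrist','wrist1.png')"
```

```text
t 2.45 pos [0.462  0.0427 0.3465] F [-0.5466  0.1169 -0.4218] open 0.06406528383967214 q [-0.0677 -0.3043  2.0361 -0.0033  1.4181  0.2712]
tooly deg -19.392352217219717 z [-0.0085 -0.0027 -1.    ]
shift cm [-5.0296  5.0124 -0.3587]
rot deg [-0.4132  0.3007 -2.3912] after-rot q6 approx
rot deg [  0.4662   0.6405 177.607 ] after-rot q6 approx
```

View pics/wrist1.png

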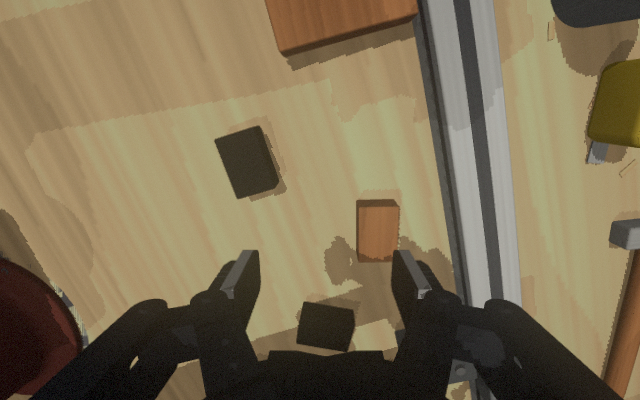

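```bash
python3 - <<'E'
from h import *
i=ctrl.camera_info('wrist')
a=cv2.imread('pics/wrist1.png')
cv2.imwrite('pics/w1c.png',cv2.resize(a[0:280,200:480],None,fx=2.1,fy=2.1,interpolation=cv2.INTER_CUBIC))
cv2.imwrite('pics/w1d.png',cv2.resize(a[180:280,320:440],None,fx=6,fy=6,interpolation=cv2.INTER_CUBIC))
T=i['camera_from_world'];print(-T[:3,:3].T@T[:3,3])
P=np.array([[.4926,-.0214,.028],[.5209,.0023,.028],[.5012,-.0561,.028],[.4644,-.0437,.028],[.4839,.012,.028],[.5796,.1554,.03],[.4607,.1659,.03]])
print(proj(i,P))
E
```

```text
[0.4854 0.1117 0.3151]
[[378.3969 237.3032]
 [399.6532 206.8627]
 [395.9993 264.3389]
 [358.0067 264.728 ]
 [359.9601 209.8152]
 [418.6876  16.6336]
 [278.4584  54.622 ]]
```

View pics/w1d.png

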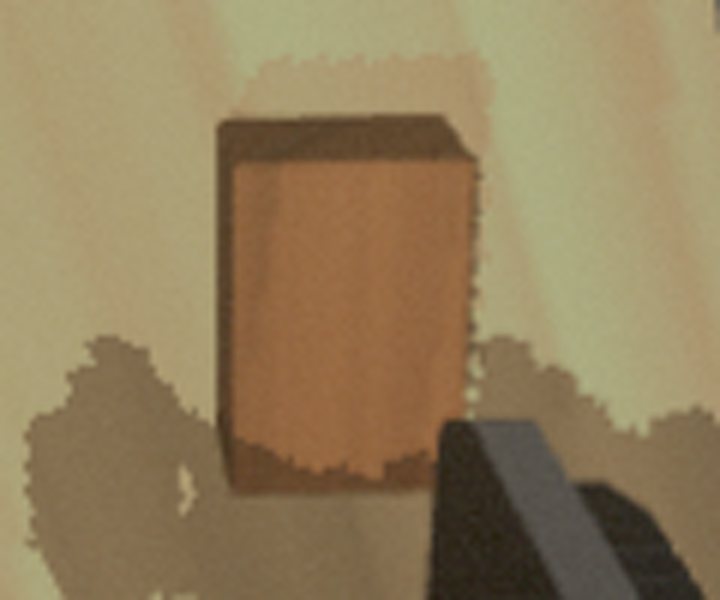

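View pics/w1c.png

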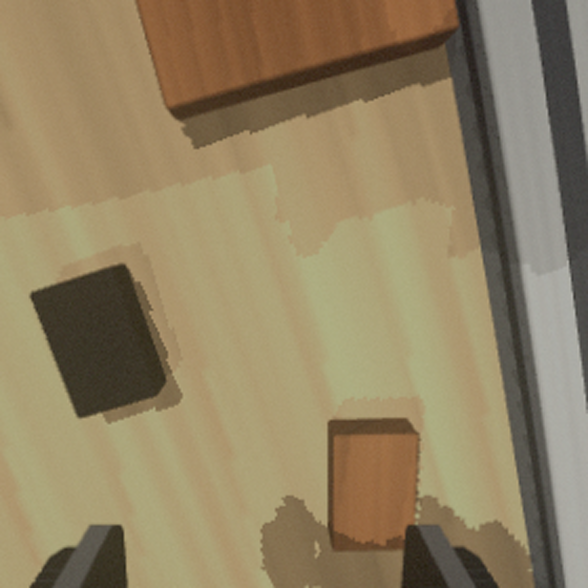

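```bash
python3 - <<'E'
from h import *
i=ctrl.camera_info('wrist')
c=onz(i,np.array([(359,206.7),(399.3,206.3),(397.2,262),(358.3,262)])-.4,.028);print(c,c.mean(0))
for a,b in((3,0),(2,1),(0,1)): print(np.degrees(np.arctan2(*(c[b]-c[a])[[1,0]])),np.linalg.norm(c[b]-c[a]))
print(onz(i,[(279.6,49.7),(417.8,13)],.03),onz(i,[(286,56),(418,21.3)],.0))
m=c.mean(0); plan([m[0],m[1],.35],-18)
E
```

```text
[[ 0.4837  0.0158  0.028 ]
 [ 0.5205  0.0035  0.028 ]
 [ 0.5028 -0.0534  0.028 ]
 [ 0.4654 -0.0403  0.028 ]] [ 0.4931 -0.0186  0.028 ]
71.86902065535179 0.05902356771586802
72.72469478453378 0.059522118600852145
-18.570519830432413 0.03875855069582736
[[0.463  0.1692 0.03  ]
 [0.5796 0.1583 0.03  ]] [[0.4643 0.1681 0.    ]
 [0.5879 0.1565 0.    ]]
t 2.5 pos [0.462  0.0427 0.3464] F [-0.7979 -0.5588 -0.0133] open 0.06402497174635999 q [-0.0678 -0.3042  2.0361 -0.0033  1.4181  0.2689]
tooly deg -19.261893884656335 z [-0.0086 -0.0027 -1.    ]
shift cm [-4.7576  4.9545 -0.3673]
rot deg [-0.4203  0.3042 -1.2608] after-rot q6 approx
rot deg [  0.4746   0.6557 178.7374] after-rot q6 approx
```

jog_arm:
  steps:
    - [[-2.4,2.5,0],[0,0,0]]
    - [[-2.4,2.5,0],[-0.4,0.3,0]]
    - [[0,0,4],[0,0,0]]
    - [[0,0,4],[0,0,0]]
    - [[0,0,2],[0,0,0]]
    - [[0,0,0],[0,0,0]]

```text
t: 3.1
tool_pos: [0.4956, -0.0216, 0.2452]
tool_rot: [2.541, 1.841, 0.006]
contact_force: [-0.4, 0.5, -0.4]
opening: 0.0641
```

```bash
python3 -c "
from h import *
plan([.4931,-.0186,.18],-18)"
```

```text
t 3.1 pos [ 0.4956 -0.0216  0.2452] F [-0.387   0.5156 -0.3794] open 0.06410894792842443 q [-0.1938 -0.1022  2.045   0.0003  1.1931  0.1226]
tooly deg -18.132256907297112 z [ 0.0055 -0.0008 -1.    ]
shift cm [ 0.2017 -0.3675  6.5187]
rot deg [ 0.3153 -0.0566 -0.1321] after-rot q6 approx
rot deg [ -0.0888  -0.495  179.8672] after-rot q6 approx
```

jog_arm:
  steps:
    - [[0.2,-0.35,2],[0.3,0,0]]
    - [[0,0,2],[0,0,0]]
    - [[0,0,2],[0,0,0]]
    - [[0,0,0.6],[0,0,0]]
    - [[0,0,0],[0,0,0]]

```text
t: 3.6
tool_pos: [0.4958, -0.0187, 0.183]
tool_rot: [2.531, 1.853, 0.01]
contact_force: [1.1, -0.4, -0.1]
opening: 0.0638
```

jog_arm:
  steps:
    - [[0,0,0],[0,0,0]]
    - [[0,0,0],[0,0,0]]
    - [[0,0,0],[0,0,0]]
    - [[0,0,0],[0,0,0]]
    - [[0,0,0],[0,0,0]]
  fingers: -1
  grip_force: 25

```text
t: 4.1
tool_pos: [0.4981, -0.019, 0.1883]
tool_rot: [2.524, 1.852, 0.018]
contact_force: [0.7, -0.0, -1.7]
opening: 0.0393
```

```bash
python3 -c "
from h import *
plan([.40,-.0186,.23],-18)
save('wrist','wrist2.png')"
```

```text
t 4.1 pos [ 0.4981 -0.019   0.1883] F [ 0.7287 -0.0096 -1.7162] open 0.03933467347453725 q [-0.1878 -0.007   2.0648  0.0011  1.0676  0.1166]
tooly deg -17.472383267537374 z [ 0.0161 -0.0021 -0.9999]
shift cm [-2.8949 -9.3055 -4.3259]
rot deg [ 0.9151 -0.1689  0.5289] after-rot q6 approx
rot deg [   0.2645    1.4332 -179.4652] after-rot q6 approx
```

View pics/wrist2.png

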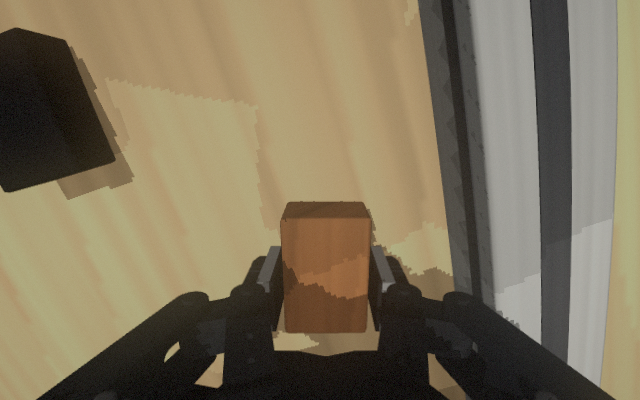

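jog_arm:
  steps:
    - [[0,0,-2.5],[0,0,0]]
    - [[0,0,-2.5],[0.5,0,0]]
    - [[-1,-3.1,0],[0,0,0]]
    - [[-1,-3.1,0],[0,0,0]]
    - [[-1,-3.1,0],[0.4,0,0]]
    - [[0,0,0],[0,0,0]]

```text
t: 4.75
tool_pos: [0.3966, -0.0196, 0.239]
tool_rot: [-2.53, -1.858, -0.002]
contact_force: [0.4, -0.8, -0.0]
opening: 0.0395
```

```bash
python3 -c "
from h import *
plan([.40,-.0186,.189],-18)
save('wrist','wrist3.png')"
```

```text
t 4.75 pos [ 0.3966 -0.0196  0.239 ] F [ 0.4477 -0.7555 -0.0437] open 0.0395499665127887 q [-0.2379 -0.3712  2.2757  0.0027  1.2385  0.0653]
tooly deg -17.4235270091045 z [-0.0008  0.0029 -1.    ]
shift cm [0.18   0.2997 5.0041]
rot deg [-0.0946 -0.1412  0.5764] after-rot q6 approx
rot deg [   0.2211   -0.1481 -179.4234] after-rot q6 approx
```

View pics/wrist3.png

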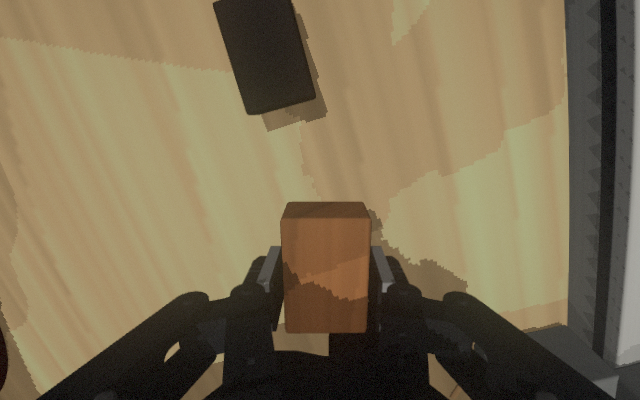

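jog_arm:
  steps:
    - [[0,0,2],[0,0,0]]
    - [[0,0,2],[0,0,0]]
    - [[0,0,0.8],[0,0,0]]
    - [[0,0,0.1],[0,0,0]]

```text
t: 5.2
tool_pos: [0.402, -0.0203, 0.1925]
tool_rot: [2.528, 1.856, 0.013]
contact_force: [0.8, -0.0, -0.1]
opening: 0.0393
```

jog_arm:
  steps:
    - [[0,0,0],[0,0,0]]

```text
t: 5.3
tool_pos: [0.4025, -0.0204, 0.1927]
tool_rot: [2.528, 1.856, 0.013]
contact_force: [-0.0, -0.1, 0.8]
opening: 0.0396
```

jog_arm:
  steps:
    - [[0,0,0.3],[0,0,0]]
    - [[0,0,0.2],[0,0,0]]

```text
t: 5.5
tool_pos: [0.4038, -0.0207, 0.1891]
tool_rot: [2.526, 1.855, 0.016]
contact_force: [-0.5, -0.0, -0.1]
opening: 0.0393
```

jog_arm:
  steps:
    - [[0,0,0.15],[0,0,0]]
    - [[0,0,0.1],[0,0,0]]

```text
t: 5.7
tool_pos: [0.4043, -0.0207, 0.1871]
tool_rot: [2.525, 1.854, 0.018]
contact_force: [0.6, 0.3, 0.1]
opening: 0.0393
```

jog_arm:
  steps:
    - [[0,0,0.2],[0,0,0]]
    - [[0,0,0.1],[0,0,0]]

```text
t: 5.9
tool_pos: [0.4049, -0.0208, 0.1853]
tool_rot: [2.526, 1.855, 0.017]
contact_force: [-6.6, 1.1, 14.3]
opening: 0.0393
```

jog_arm:
  steps:
    - [[0,0,0.2],[0,0,0]]
    - [[0,0,0.1],[0,0,0]]

```text
t: 6.1
tool_pos: [0.4058, -0.021, 0.1854]
tool_rot: [2.527, 1.857, 0.013]
contact_force: [-1.0, 0.3, 1.9]
opening: 0.0396
```

jog_arm:
  steps:
    - [[0,0,0],[0,0,0]]
    - [[0,0,0],[0,0,0]]
    - [[0,0,0],[0,0,0]]
    - [[0,0,0],[0,0,0]]
  fingers: 0.4

```text
t: 6.5
tool_pos: [0.406, -0.021, 0.1856]
tool_rot: [2.526, 1.856, 0.015]
contact_force: [-0.7, -0.1, 0.0]
opening: 0.0596
```

jog_arm:
  steps:
    - [[0,0,-3],[0,0,0]]
    - [[0,0,-4],[0,0,0]]
    - [[0,0,-4],[0,0,0]]
    - [[0,0,-4],[0,0,0]]
    - [[0,0,-1],[0,0,0]]
    - [[0,0,0],[0,0,0]]

```text
t: 7.1
tool_pos: [0.4027, -0.0208, 0.3483]
tool_rot: [2.531, 1.859, 0.008]
contact_force: [-0.3, -0.4, -0.3]
opening: 0.0598
```

```bash
python3 -c "
from h import *
plan([.40,-.22,.35],-5)
save('wrist','wrist4.png');save('top','top4.png')"
```

```text
t 7.1 pos [ 0.4027 -0.0208  0.3483] F [-0.3168 -0.3641 -0.3379] open 0.05977599171575767 q [-0.2373 -0.4893  2.1666  0.0028  1.4599  0.0662]
tooly deg -17.40840307791215 z [ 0.0049  0.0016 -1.    ]
shift cm [-19.0921   5.7005  -0.2066]
rot deg [  0.2601  -0.1477 -12.408 ] after-rot q6 approx
rot deg [ -0.2169  -0.382  167.5914] after-rot q6 approx
```

View pics/wrist4.png

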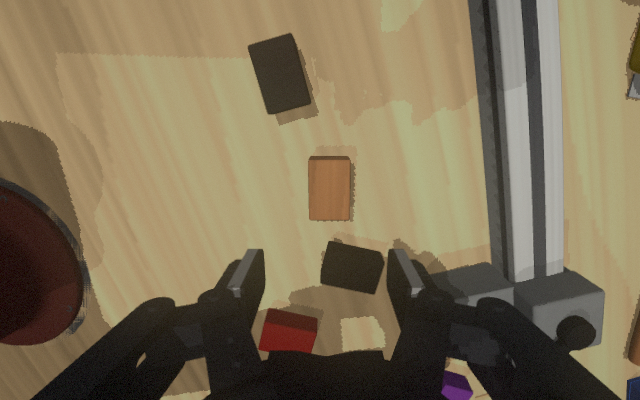

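View pics/top4.png

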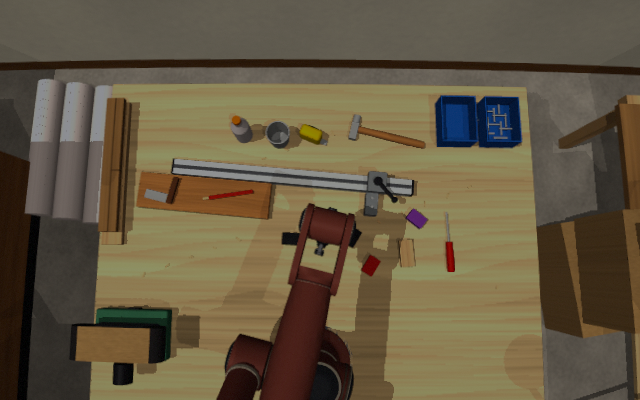

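```bash
python3 -c "
from h import *
plan([.485,-.2094,.30],-4.75)"
```

```text
t 7.2 pos [ 0.4024 -0.0207  0.3461] F [0.1359 0.6581 0.4667] open 0.05954409987742738 q [-0.2374 -0.4874  2.1689  0.0028  1.4594  0.0662]
tooly deg -17.41324458077733 z [ 0.0014  0.0025 -1.    ]
shift cm [-15.5444  13.5282   4.578 ]
rot deg [  0.0489  -0.1568 -12.6632] after-rot q6 approx
rot deg [ -0.23    -0.0717 167.3366] after-rot q6 approx
```

jog_arm:
  steps:
    - [[-3.1,2.7,0.9],[0,0,0]]
    - [[-3.1,2.7,0.9],[0,0,0]]
    - [[-3.1,2.7,0.9],[0,0,0]]
    - [[-3.1,2.7,0.9],[0,0,0]]
    - [[-3.1,2.7,0.9],[0,0,0]]
    - [[0,0,0],[0,0,-6.3]]
    - [[0,0,0],[0,0,-6.3]]
    - [[0,0,0],[0,0,0]]
  fingers: -1

```text
t: 8.0
tool_pos: [0.4827, -0.2137, 0.2755]
tool_rot: [-2.279, -2.114, 0.009]
contact_force: [-0.9, -0.6, -0.3]
opening: 0.0003
```

```bash
python3 -c "
from h import *
plan([.485,-.2094,.22],-4.75)
save('wrist','wrist5.png')"
```

```text
t 8.0 pos [ 0.4827 -0.2137  0.2755] F [-0.9079 -0.5663 -0.2983] open 0.00026967981484758946 q [-0.5584 -0.0537  1.9437  0.0033  1.2854 -0.4843]
tooly deg -4.286164359855413 z [-0.027   0.0206 -0.9994]
shift cm [0.3408 0.3555 5.5451]
rot deg [-1.6353 -1.0557  0.4487] after-rot q6 approx
rot deg [   1.654    -2.5623 -179.5254] after-rot q6 approx
```

View pics/wrist5.png

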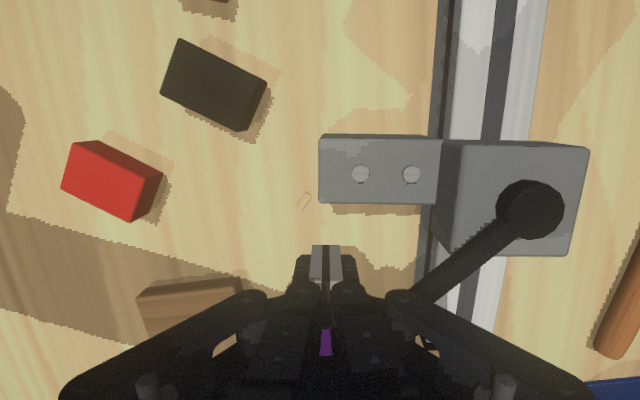

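```bash
python3 -c "
from h import *
i=ctrl.camera_info('wrist')
L=onz(i,[(319,136),(319,202),(435,204)],.06);print(L)
S=onz(i,[(588,150),(567,255)],.092);print(S)
e=(L[2]-L[1]);print(np.degrees(np.arctan2(e[1],e[0])))
plan([.4783,-.2068,.25],-4.75)"
```

```text
[[ 0.477  -0.1505  0.06  ]
 [ 0.4737 -0.1902  0.06  ]
 [ 0.5446 -0.1964  0.06  ]]
[[ 0.6102 -0.1641  0.092 ]
 [ 0.6069 -0.2202  0.092 ]]
-4.951488553542185
t 8.05 pos [ 0.4825 -0.2133  0.2753] F [-1.0014 -0.1997  0.1625] open 3.173224916473028e-05 q [-0.558  -0.0541  1.9445  0.0033  1.2856 -0.4825]
tooly deg -4.366448478085114 z [-0.0275  0.0209 -0.9994]
shift cm [ 0.57   -0.3933  2.5498]
rot deg [-1.6677 -1.0684  0.3679] after-rot q6 approx
rot deg [   1.6747   -2.6142 -179.6053] after-rot q6 approx
```

jog_arm:
  steps:
    - [[0.5,-0.2,0],[-1.7,-1.1,0.3]]
    - [[0,0,1.5],[0,0,0]]
    - [[0,0,1],[0,0,0]]

```text
t: 8.35
tool_pos: [0.4801, -0.2071, 0.2471]
tool_rot: [-2.315, -2.123, 0.001]
contact_force: [0.2, -0.6, -0.6]
opening: 0.0002
```

```bash
python3 -c "
from h import *
plan([.4793,-.2068,.223],-4.75)"
```

```text
t 8.35 pos [ 0.4801 -0.2071  0.2471] F [ 0.206  -0.6061 -0.6235] open 0.00022876868724141684 q [-0.5496 -0.0368  1.9797 -0.0002  1.1995 -0.4629]
tooly deg -4.964436894334906 z [-0.0008  0.0002 -1.    ]
shift cm [ 0.0248 -0.0804  2.4109]
rot deg [-0.0466 -0.0103 -0.2144] after-rot q6 approx
rot deg [ -0.0162   0.0731 179.7855] after-rot q6 approx
```

jog_arm:
  steps:
    - [[0,0,0.7],[0,0,0]]
    - [[0,0,0.7],[0,0,0]]
    - [[0,0,0.7],[0,0,0]]

```text
t: 8.65
tool_pos: [0.4792, -0.2063, 0.2218]
tool_rot: [-2.312, -2.119, 0.003]
contact_force: [-0.2, 0.1, 0.4]
opening: -0.0001
```

jog_arm:
  steps:
    - [[0.1,0,0.1],[0,0,0]]
    - [[0.1,0,0],[0,0,0]]

```text
t: 8.85
tool_pos: [0.479, -0.2041, 0.2192]
tool_rot: [-2.311, -2.116, 0.004]
contact_force: [-0.2, 0.2, 0.4]
opening: -0.0004
```

jog_arm:
  steps:
    - [[0.15,0,-0.05],[0,0,0]]
    - [[0.15,0,0],[0,0,0]]

```text
t: 9.05
tool_pos: [0.4793, -0.2018, 0.2199]
tool_rot: [-2.313, -2.119, 0.008]
contact_force: [-0.5, -3.8, -3.3]
opening: 0.0001
```

jog_arm:
  steps:
    - [[0.15,0,-0.05],[0,0,0]]
    - [[0.15,0,0],[0,0,0]]

```text
t: 9.25
tool_pos: [0.4793, -0.2002, 0.2205]
tool_rot: [2.315, 2.123, -0.015]
contact_force: [-0.6, -8.5, -5.0]
opening: -0.0001
```

jog_arm:
  steps:
    - [[0.15,0,0],[0,0,0]]
    - [[0.15,0,0],[0,0,0]]

```text
t: 9.45
tool_pos: [0.4792, -0.1989, 0.2206]
tool_rot: [2.31, 2.12, -0.023]
contact_force: [-1.2, -8.1, -5.9]
opening: 0.0001
```

jog_arm:
  steps:
    - [[0.15,0,0],[0,0,0]]
    - [[0.15,0,0],[0,0,0]]

```text
t: 9.65
tool_pos: [0.4792, -0.1977, 0.2206]
tool_rot: [2.305, 2.116, -0.03]
contact_force: [-0.1, -7.7, -5.4]
opening: 0.0002
```

```bash
cat >> h.py <<'E'
def tip():
    o=ctrl.get_obs();R=Ro.from_rotvec(o['tool_rot']).as_matrix();print('tip',o['tool_pos']+.173*R[:,2],'z',R[:,2],'F',o['contact_force'],'tq',o['wrist_torque'])
E
python3 -c "
from h import *
tip();plan([.479,-.20,.22],-4.75)"
```

```text
tip [ 0.4781 -0.2015  0.0477] z [-0.0062 -0.0219 -0.9997] F [-0.0634 -7.6555 -5.4382] tq [-1.3735  0.0419 -0.0641]
t 9.65 pos [ 0.4792 -0.1977  0.2206] F [-0.0634 -7.6555 -5.4382] open 0.0001967028964163915 q [-0.5303 -0.0096  2.0035 -0.0243  1.1421 -0.4348]
tooly deg -4.903425165569378 z [-0.0062 -0.0219 -0.9997]
shift cm [-0.2321  0.0037  0.07  ]
rot deg [-0.2506  1.2831 -0.1506] after-rot q6 approx
rot deg [  2.0138   0.3932 179.8377] after-rot q6 approx
```

jog_arm:
  steps:
    - [[0.2,0,0],[0,0.6,0]]
    - [[0.2,0,0],[0,0.7,0]]

```text
t: 9.85
tool_pos: [0.4789, -0.1979, 0.2207]
tool_rot: [2.304, 2.12, -0.024]
contact_force: [-2.1, -20.1, -10.6]
opening: 0.0001
```

```bash
python3 -c "
from h import *
tip()"
```

```text
tip [ 0.4782 -0.201   0.0477] z [-0.0041 -0.0179 -0.9998] F [ -2.0754 -20.111  -10.6428] tq [-3.2648  0.2439 -0.039 ]
```

jog_arm:
  steps:
    - [[-0.4,0,0],[0,0.5,0]]
    - [[0,0,-1.5],[0,0.4,0]]
    - [[0,0,-3],[0,0,0]]
    - [[0,0,-3],[0,0,0]]
    - [[0,0,-1],[0,0,0]]

```text
t: 10.35
tool_pos: [0.4783, -0.2013, 0.3079]
tool_rot: [-2.309, -2.12, -0.001]
contact_force: [0.6, -0.6, -0.2]
opening: -0.0003
```

```bash
python3 -c "
from h import *
save('wrist','wrist6.png')
tip();plan([.5027,-.2741,.30],-4.75)"
```

```text
tip [ 0.478  -0.2007  0.1355] z [-0.0032  0.0044 -1.    ] F [ 0.7003 -0.159   0.9441] tq [ 0.016  -0.0221  0.0028]
t 10.4 pos [ 0.4785 -0.2014  0.3085] F [ 0.7003 -0.159   0.9441] open 7.975970425281281e-05 q [-0.5423 -0.1212  1.9475  0.0022  1.3204 -0.4578]
tooly deg -4.867935107992515 z [-0.0032  0.0044 -1.    ]
shift cm [-7.0394  3.0291  0.8063]
rot deg [-0.2051 -0.2348 -0.1184] after-rot q6 approx
rot deg [ -0.3686   0.3219 179.881 ] after-rot q6 approx
```

View pics/wrist6.png

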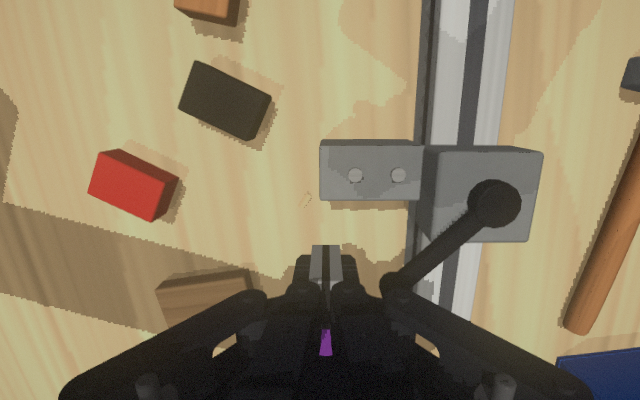

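jog_arm:
  steps:
    - [[-3.5,1.5,0],[0,0,0]]
    - [[-3.5,1.5,0],[0,0,0]]
    - [[0,0,1],[0,0,0]]
    - [[0,0,1],[0,0,0]]

```text
t: 10.8
tool_pos: [0.5033, -0.2741, 0.2864]
tool_rot: [-2.308, -2.124, -0.006]
contact_force: [-0.9, 0.1, -0.0]
opening: 0.0004
```

```bash
python3 -c "
from h import *
save('wrist','wrist7.png')
tip();plan([.5027,-.2741,.272],-4.75)"
```

```text
tip [ 0.5021 -0.2722  0.1112] z [-0.0034  0.0078 -1.    ] F [-1.058   1.077  -0.9646] tq [-0.0325  0.0255  0.0376]
t 10.85 pos [ 0.5027 -0.2735  0.2842] F [-1.058   1.077  -0.9646] open 0.00019575376495362305 q [-0.6292  0.0349  1.8399  0.0045  1.2742 -0.5478]
tooly deg -4.737111369475236 z [-0.0034  0.0078 -1.    ]
shift cm [-0.0661  0.0131  1.2168]
rot deg [-0.2308 -0.4308  0.012 ] after-rot q6 approx
rot deg [   0.6766   -0.3625 -179.9863] after-rot q6 approx
```

View pics/wrist7.png

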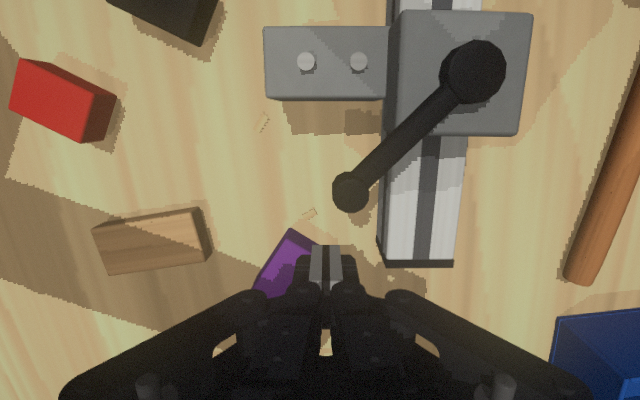

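jog_arm:
  steps:
    - [[0,0,0.7],[0,-0.4,0]]
    - [[0,0,0.5],[0,0,0]]
    - [[0,0,0.1],[0,0,0]]

```text
t: 11.15
tool_pos: [0.5014, -0.2707, 0.267]
tool_rot: [-2.303, -2.124, 0.005]
contact_force: [-0.6, 0.5, -0.3]
opening: 0.0
```

```bash
python3 -c "
from h import *
i=ctrl.camera_info('wrist')
tip();plan([.5027,-.2741,.272],-4.75)
print('need', [.578-.0678+.083*.035,-.190+.0056+.9966*.035])"
```

```text
tip [ 0.5   -0.27   0.094] z [-0.0083  0.0042 -1.    ] F [-0.6388  0.5011 -0.2916] tq [0.0357 0.0712 0.0128]
t 11.15 pos [ 0.5014 -0.2707  0.267 ] F [-0.6388  0.5011 -0.2916] open 1.736304554242762e-05 q [-0.6253  0.0502  1.8555 -0.0015  1.2452 -0.544 ]
tooly deg -4.630386018010525 z [-0.0083  0.0042 -1.    ]
shift cm [-0.3275  0.1522 -0.5071]
rot deg [-0.4966 -0.2022  0.1187] after-rot q6 approx
rot deg [   0.3173   -0.7795 -179.8793] after-rot q6 approx
need [0.513105, -0.149519]
```

jog_arm:
  steps:
    - [[0.5,0.1,-0.5],[-0.4,0,0]]
    - [[1.2,0,0],[0,0,0]]
    - [[1.2,0,0],[0,0,0]]
    - [[1.2,0,0],[0,0,0]]
    - [[1.2,0,0],[0,0,0]]
    - [[1.2,0,0],[0,0,0]]

```text
t: 11.75
tool_pos: [0.4956, -0.212, 0.2716]
tool_rot: [-2.294, -2.121, 0.103]
contact_force: [-9.9, -3.2, 3.3]
opening: 0.0002
```

```bash
python3 -c "
from h import *
save('wrist','wrist8.png')
tip();plan([.5131,-.1495,.272],-4.75)"
```

```text
tip [ 0.4854 -0.2159  0.0988] z [-0.0591 -0.0315 -0.9978] F [-12.5987  -4.0358   5.4745] tq [-0.5938  2.1375  0.0046]
t 11.8 pos [ 0.4956 -0.2104  0.2714] F [-12.5987  -4.0358   5.4745] open 2.9835981781643317e-06 q [-0.5284 -0.0205  1.9192 -0.0595  1.2786 -0.4332]
tooly deg -4.473363696650875 z [-0.0591 -0.0315 -0.9978]
shift cm [ 6.2009  1.261  -0.3538]
rot deg [-3.2347  2.0696  0.3348] after-rot q6 approx
rot deg [  -3.2442   -5.0707 -179.5643] after-rot q6 approx
```

View pics/wrist8.png

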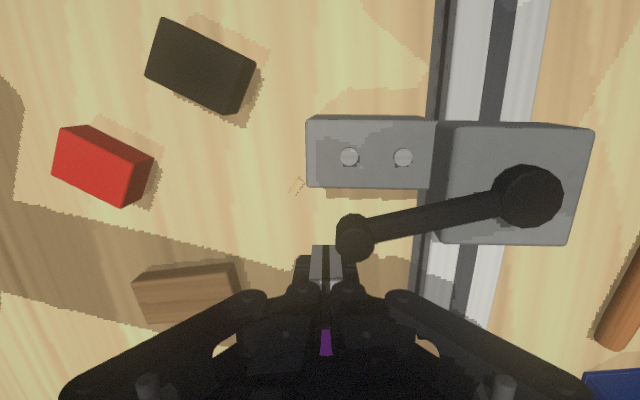

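jog_arm:
  steps:
    - [[-1.3,-0.3,0],[-1.5,1,0]]
    - [[-1,0,0],[-1.5,1,0]]
    - [[0,0,0],[0,0,0]]

```text
t: 12.1
tool_pos: [0.4903, -0.2305, 0.2737]
tool_rot: [-2.302, -2.136, 0.003]
contact_force: [0.1, -0.5, 0.5]
opening: -0.0
```

```bash
python3 -c "
from h import *
tip();plan([.510,-.2365,.271],-4.75)"
```

```text
tip [ 0.49   -0.2306  0.1007] z [-0.0021 -0.0003 -1.    ] F [ 0.0981 -0.5022  0.486 ] tq [ 0.022  -0.0119 -0.0231]
t 12.1 pos [ 0.4903 -0.2305  0.2737] F [ 0.0981 -0.5022  0.486 ] open -3.86490783620435e-05 q [-0.5766 -0.0258  1.9199 -0.0014  1.2491 -0.5016]
tooly deg -4.271329880064711 z [-0.0021 -0.0003 -1.    ]
shift cm [-0.4508  2.005   0.2612]
rot deg [-0.116   0.0245  0.4787] after-rot q6 approx
rot deg [  -0.0384   -0.1817 -179.5212] after-rot q6 approx
```

jog_arm:
  steps:
    - [[-0.5,1,0.1],[0,0,0]]
    - [[0,1,0.1],[0,0,0]]
    - [[0.8,0.05,0],[0,0,0]]
    - [[0.8,0.05,0],[0,0,0]]
    - [[0.8,0.05,0],[0,0,0]]
    - [[0.8,0.05,0],[0,0,0]]

```text
t: 12.7
tool_pos: [0.5174, -0.2018, 0.2726]
tool_rot: [2.301, 2.139, -0.006]
contact_force: [-1.4, -1.4, 0.4]
opening: 0.0002
```

```bash
cat >> h.py <<'E'
def fen(p,o=(.578,-.190)):
    d=np.array(p)[:2]-o; return np.array([d[0]*.9966-d[1]*.083, d[0]*.083+d[1]*.9966])
def ftip():
    o=ctrl.get_obs();R=Ro.from_rotvec(o['tool_rot']).as_matrix();print('fence-frame tip',fen(o['tool_pos']+.173*R[:,2]))
E
python3 -c "
from h import *
save('wrist','wrist9.png')
tip();ftip();plan([.510,-.2365,.272],-4.75)"
```

```text
tip [ 0.5171 -0.201   0.0994] z [-0.0022 -0.0014 -1.    ] F [0.241  0.0579 1.0632] tq [-0.0119  0.0638  0.0383]
fence-frame tip [-0.0598 -0.016 ]
t 12.75 pos [ 0.5175 -0.2008  0.2724] F [0.241  0.0579 1.0632] open 0.0002358709849651512 q [-0.5037  0.0072  1.8894 -0.0024  1.2462 -0.4307]
tooly deg -4.139236114750217 z [-0.0022 -0.0014 -1.    ]
shift cm [-3.618  -0.4895  0.0485]
rot deg [-0.1184  0.0886  0.6109] after-rot q6 approx
rot deg [  -0.1387   -0.1853 -179.389 ] after-rot q6 approx
```

View pics/wrist9.png

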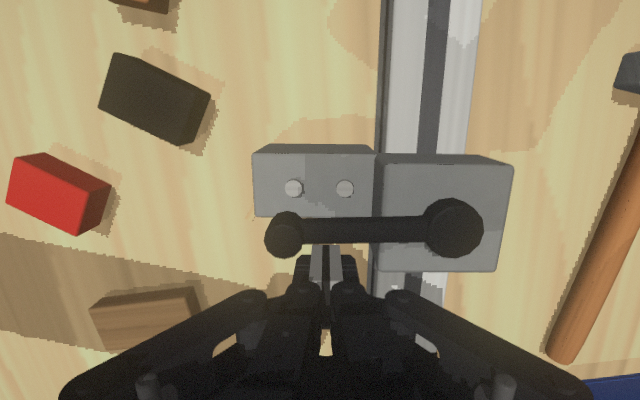

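jog_arm:
  steps:
    - [[0.8,0.1,0],[0,0,0]]
    - [[0.8,0.1,0],[0,0,0]]
    - [[0.8,0.2,0],[0,0,0]]
    - [[0.7,0.2,0],[0,0,0]]
    - [[0.6,0.2,0],[0,0,0]]

```text
t: 13.25
tool_pos: [0.5285, -0.1616, 0.2727]
tool_rot: [2.299, 2.138, -0.006]
contact_force: [-1.2, -2.4, 0.8]
opening: 0.0
```

```bash
python3 -c "
from h import *
save('wrist','wrist10.png')
tip();ftip()"
```

```text
tip [ 0.5285 -0.1615  0.0997] z [-0.0013 -0.0027 -1.    ] F [-0.7603 -0.3597  1.3055] tq [-0.1285 -0.0105 -0.0064]
fence-frame tip [-0.0517  0.0243]
```

View pics/wrist10.png

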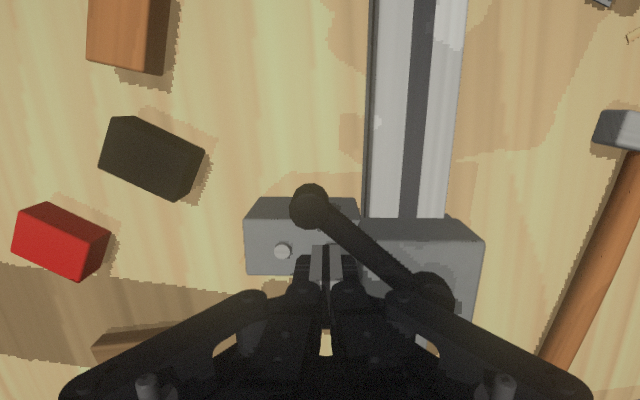

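```bash
cat > la.py <<'E'
from h import *
import sys
i=ctrl.camera_info('wrist')
a=list(map(float,sys.argv[1:5]))
P=onz(i,[a[:2],a[2:]],.113);p=[fen(x) for x in P];print(p);d=p[1]-p[0];print('lever',np.arctan2(-d[1],-d[0]),np.linalg.norm(d))
E
python3 la.py 432 292 309 206
```

```text
[array([-0.0014,  0.0155]), array([-0.0594,  0.0575])]
lever -0.6274678091605854 0.07162040155095438
```

jog_arm:
  steps:
    - [[0.25,0.05,0],[0,0,0]]
    - [[0.25,0,0],[0,0,0]]

```text
t: 13.5
tool_pos: [0.5299, -0.1556, 0.2727]
tool_rot: [2.299, 2.139, -0.005]
contact_force: [-0.1, -3.0, -0.3]
opening: 0.0002
```

jog_arm:
  steps:
    - [[0.2,0,0],[0,0,0]]

```text
t: 13.6
tool_pos: [0.53, -0.1538, 0.2727]
tool_rot: [2.298, 2.139, -0.006]
contact_force: [-1.2, -4.0, 0.0]
opening: 0.0
```

```bash
python3 -c "
from h import *
tip();ftip()"
```

```text
tip [ 0.5297 -0.1545  0.0997] z [-0.0017 -0.0043 -1.    ] F [-1.1566 -3.9821  0.0115] tq [-0.6867  0.1873 -0.0996]
fence-frame tip [-0.051   0.0314]
```

jog_arm:
  steps:
    - [[-0.6,0,-0.5],[0,0,0]]
    - [[0,0,-2.5],[0,0,0]]
    - [[-2.5,-1.5,0],[0,0,0]]
    - [[-3,-1.5,0],[0,0,0]]
    - [[0,0,0],[0,0,0]]

```text
t: 14.1
tool_pos: [0.4952, -0.2134, 0.3048]
tool_rot: [-2.297, -2.141, -0.001]
contact_force: [0.3, 0.1, -0.5]
opening: -0.0005
```

```bash
python3 -c "
from h import *
save('wrist','wrist11.png')
tip();ftip();plan([.4956,-.2153,.213],-4.75)"
```

```text
tip [ 0.4956 -0.2118  0.1315] z [-0.0004  0.003  -1.    ] F [ 0.5498 -0.2065  0.177 ] tq [0.0109 0.0498 0.051 ]
fence-frame tip [-0.0804 -0.0286]
t 14.15 pos [ 0.4956 -0.2123  0.3045] F [ 0.5498 -0.2065  0.177 ] open -0.00019608967413921473 q [-0.5433 -0.0682  1.9051  0.0025  1.3065 -0.4745]
tooly deg -3.9806293380709894 z [-0.0004  0.003  -1.    ]
shift cm [-0.3237  0.0246  9.1539]
rot deg [-0.0331 -0.1697  0.7693] after-rot q6 approx
rot deg [   0.2654   -0.0518 -179.2305] after-rot q6 approx
```

View pics/wrist11.png

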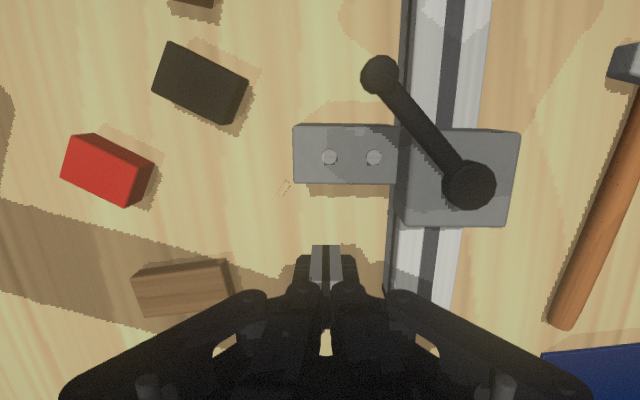

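```bash
python3 la.py 468 185 379 74
```

```text
[array([-0.0054,  0.0074]), array([-0.0561,  0.0615])]
lever -0.8169165175583842 0.07410624833994561
```

jog_arm:
  steps:
    - [[-0.5,0,2],[0,0,-0.7]]
    - [[0,0,3],[0,0,0]]
    - [[0,0,2.5],[0,0,0]]
    - [[0,0,1],[0,0,0]]
    - [[0,0,0],[0,0,0]]

```text
t: 14.65
tool_pos: [0.4975, -0.2155, 0.2193]
tool_rot: [-2.283, -2.156, -0.013]
contact_force: [0.6, 0.5, 0.2]
opening: -0.0
```

```bash
python3 -c "
from h import *
tip();ftip();plan([.4956,-.2153,.213],-4.75)"
```

```text
tip [ 0.4984 -0.2145  0.0463] z [ 0.0052  0.0062 -1.    ] F [0.5614 0.4793 0.2132] tq [-0.0267  0.0269  0.0315]
fence-frame tip [-0.0773 -0.031 ]
t 14.65 pos [ 0.4975 -0.2155  0.2193] F [0.5614 0.4793 0.2132] open -1.698050159764422e-05 q [-0.5477  0.0483  1.9473  0.0088  1.1448 -0.4942]
tooly deg -3.2739414208371596 z [ 0.0052  0.0062 -1.    ]
shift cm [ 0.0095 -0.1947  0.6251]
rot deg [ 0.274  -0.3757  1.477 ] after-rot q6 approx
rot deg [   0.5854    0.4268 -178.5216] after-rot q6 approx
```

jog_arm:
  steps:
    - [[0.5,-0.1,0.4],[0,-0.3,1.5]]
    - [[0.3,0,0.2],[0,0,0]]
    - [[0.3,0,0],[0,0,0]]

```text
t: 14.95
tool_pos: [0.4989, -0.204, 0.2157]
tool_rot: [2.308, 2.124, 0.009]
contact_force: [-0.2, 0.1, 0.3]
opening: 0.0001
```

jog_arm:
  steps:
    - [[0.3,0,0],[0,0,0]]
    - [[0.3,0,0],[0,0,0]]
    - [[0.3,0,0],[0,0,0]]

```text
t: 15.25
tool_pos: [0.5001, -0.1954, 0.2174]
tool_rot: [2.303, 2.123, 0.006]
contact_force: [-0.3, -4.3, -2.5]
opening: 0.0005
```

```bash
python3 -c "
from h import *
tip();ftip();plan([.4956+.083*.29,-.2153+.29,.213],-4.75)"
```

```text
tip [ 0.5017 -0.1962  0.0445] z [ 0.0096 -0.0047 -0.9999] F [-0.3096 -4.3294 -2.4726] tq [-0.7373  0.1663 -0.0474]
fence-frame tip [-0.0755 -0.0125]
t 15.25 pos [ 0.5001 -0.1954  0.2174] F [-0.3096 -4.3294 -2.4726] open 0.00046526178802686085 q [-0.5112  0.0368  1.9627  0.0007  1.1315 -0.4302]
tooly deg -4.656419901501976 z [ 0.0096 -0.0047 -0.9999]
shift cm [27.0809 -0.246   0.3367]
rot deg [0.5678 0.2215 0.0925] after-rot q6 approx
rot deg [  -0.3478    0.8915 -179.905 ] after-rot q6 approx
```

jog_arm:
  steps:
    - [[0.8,0,0.1],[0,0,0]]
    - [[1.2,0,0.1],[0.3,0.2,0]]
    - [[1.2,0,0.05],[0,0,0]]
    - [[1.2,0,0.05],[0,0.2,0]]
    - [[1.2,0,0],[0,0,0]]
    - [[1.2,0,0],[0,0,0]]

```text
t: 15.85
tool_pos: [0.5064, -0.1267, 0.2172]
tool_rot: [2.305, 2.122, 0.003]
contact_force: [-0.1, -4.7, -0.7]
opening: 0.0002
```

```bash
python3 -c "
from h import *
tip();ftip();plan([.4956+.083*.29,-.2153+.29,.213],-4.75);save('wrist','wrist12.png')"
```

```text
tip [ 0.5076 -0.1276  0.0442] z [ 0.0068 -0.0049 -1.    ] F [-0.0913 -4.7257 -0.6517] tq [-0.6953  0.0592  0.0264]
fence-frame tip [-0.0753  0.0564]
t 15.85 pos [ 0.5064 -0.1267  0.2172] F [-0.0913 -4.7257 -0.6517] open 0.00020918952052653489 q [-0.3874  0.0031  1.9974 -0.0022  1.133  -0.3039]
tooly deg -4.733480781442204 z [ 0.0068 -0.0049 -1.    ]
shift cm [20.1843 -0.3466  0.3333]
rot deg [0.4128 0.2469 0.0156] after-rot q6 approx
rot deg [  -0.3878    0.6484 -179.9828] after-rot q6 approx
```

View pics/wrist12.png

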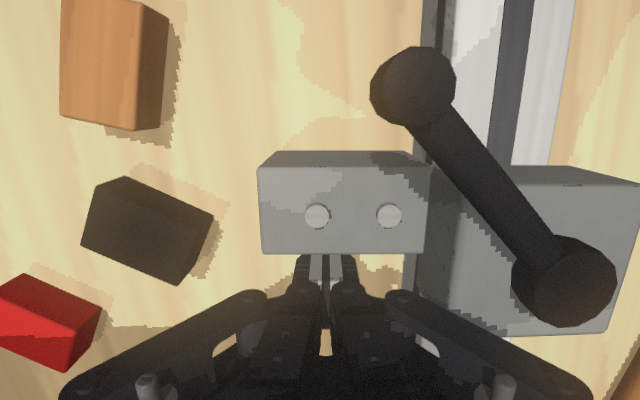

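jog_arm:
  steps:
    - [[1.5,0,0.1],[0.3,0.1,0]]
    - [[1.5,0,0.05],[0,0,0]]
    - [[1.5,0,0.05],[0,0,0]]
    - [[1.5,0,0],[0,0,0]]
    - [[1.5,0,0],[0,0,0]]
    - [[1.5,0,0],[0,0,0]]
    - [[1,0,0],[0,0,0]]

```text
t: 16.6
tool_pos: [0.5156, -0.0198, 0.2168]
tool_rot: [2.304, 2.126, -0.0]
contact_force: [0.5, -4.0, -1.0]
opening: -0.0002
```

```bash
python3 -c "
from h import *
tip();ftip();plan([.4956+.083*.29,-.2153+.29,.213],-4.75)"
```

```text
tip [ 0.5163 -0.0206  0.0438] z [ 0.0041 -0.0045 -1.    ] F [ 0.5496 -3.9841 -0.9578] tq [-0.7137 -0.0415 -0.0233]
fence-frame tip [-0.0756  0.1637]
t 16.6 pos [ 0.5156 -0.0198  0.2168] F [ 0.5496 -3.9841 -0.9578] open -0.0001901631387532919 q [-0.182  -0.0099  2.0111 -0.0041  1.1356 -0.1   ]
tooly deg -4.5961842816285206 z [ 0.0041 -0.0045 -1.    ]
shift cm [ 9.4576 -0.3505  0.343 ]
rot deg [0.2555 0.2404 0.1533] after-rot q6 approx
rot deg [  -0.3772    0.4011 -179.8459] after-rot q6 approx
```

jog_arm:
  steps:
    - [[1.4,0,0.05],[0.2,0.1,0.1]]
    - [[1.4,0,0],[0,0,0]]
    - [[1.4,0,0],[0,0,0]]
    - [[1.4,0,0],[0,0,0]]
    - [[1.2,0,0],[0,0,0]]
    - [[0.8,0,0],[0,0,0]]
    - [[0.3,0,0],[0,0,0]]

```text
t: 17.3
tool_pos: [0.5228, 0.0658, 0.2168]
tool_rot: [2.305, 2.127, -0.001]
contact_force: [1.2, -4.1, 1.2]
opening: -0.0
```

```bash
python3 -c "
from h import *
tip();ftip();plan([.4956+.083*.29,-.2153+.29,.213],-4.75);save('wrist','wrist13.png')"
```

```text
tip [0.5233 0.0651 0.0438] z [ 0.0027 -0.0041 -1.    ] F [ 1.1753 -4.065   1.1771] tq [-0.6662 -0.1288  0.0039]
fence-frame tip [-0.0757  0.2497]
t 17.3 pos [0.5228 0.0658 0.2168] F [ 1.1753 -4.065   1.1771] open -3.0267177800620547e-05 q [-0.0152  0.0166  1.9845 -0.0045  1.1377  0.0669]
tooly deg -4.593742106025068 z [ 0.0027 -0.0041 -1.    ]
shift cm [ 0.8592 -0.3858  0.3793]
rot deg [0.1761 0.2216 0.1559] after-rot q6 approx
rot deg [  -0.3477    0.2764 -179.8435] after-rot q6 approx
```

View pics/wrist13.png

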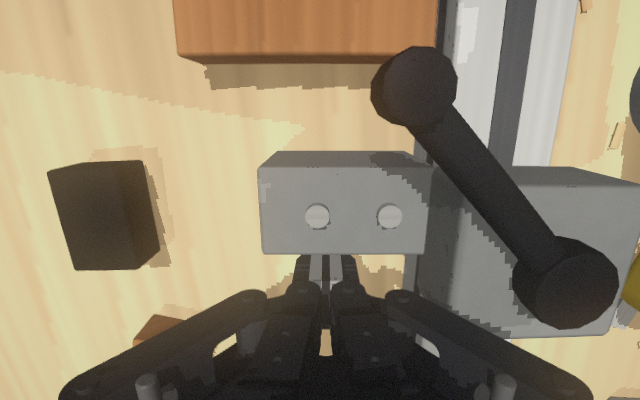

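```bash
cat > crop.py <<'E'
import cv2,sys
f,o,x0,y0,x1,y1,s=sys.argv[1:]
x0,y0,x1,y1,s=map(int,(x0,y0,x1,y1,s))
cv2.imwrite(o,cv2.resize(cv2.imread(f)[y0:y1,x0:x1],None,fx=s,fy=s,interpolation=cv2.INTER_CUBIC))
E
python3 crop.py pics/wrist13.png pics/w13c.png 240 30 380 180 4
```

```text
(no output)
```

View pics/w13c.png

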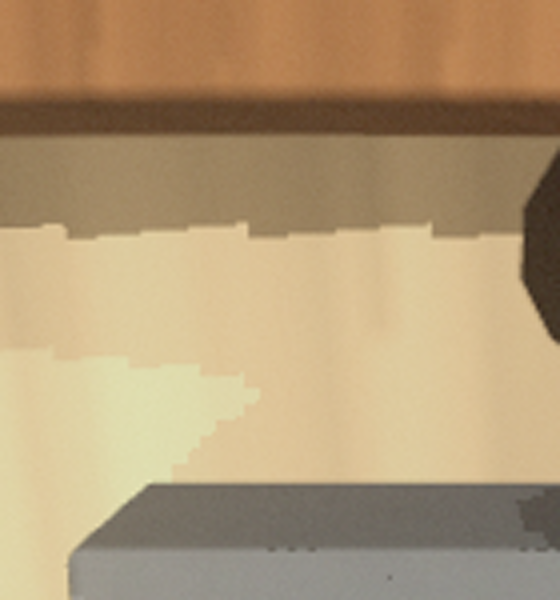

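```bash
cat > gap.py <<'E'
from h import *
import sys
bt,bb,lb,lt=map(float,sys.argv[1:5])
i=ctrl.camera_info('wrist');u=300
b=[fen(onz(i,[(u,r)],z)[0])[1]*1000 for r,z in((bt,.03),(bb,0),(lb,.006),(lt,.06))]
print('board top,bot, leg bot,top (mm)',np.round(b,1),'gap bottoms',b[1]-b[2],'tops',b[0]-b[3])
E
python3 gap.py 54.4 63.4 150.6 166.9
```

```text
board top,bot, leg bot,top (mm) [347.6 347.5 300.4 300.9] gap bottoms 47.09839036014057 tops 46.68812652467847
```

jog_arm:
  steps:
    - [[1,0,0],[0,0,0.1]]
    - [[1,0,0],[0,0,0]]
    - [[0.8,0,0],[0,0,0]]
    - [[0.5,0,0],[0,0,0]]
    - [[0.3,0,0],[0,0,0]]

```text
t: 17.85
tool_pos: [0.5259, 0.103, 0.2167]
tool_rot: [2.309, 2.124, -0.003]
contact_force: [0.9, -3.6, 2.0]
opening: 0.0001
```

```bash
python3 -c "
from h import *
tip();ftip();save('wrist','wrist14.png')"; python3 crop.py pics/wrist14.png pics/w14c.png 240 50 380 180 4
```

```text
tip [0.5261 0.1022 0.0437] z [ 0.0012 -0.0046 -1.    ] F [ 0.8783 -3.6483  2.0298] tq [-0.6915 -0.0309 -0.0453]
fence-frame tip [-0.076   0.2869]
```

View pics/w14c.png

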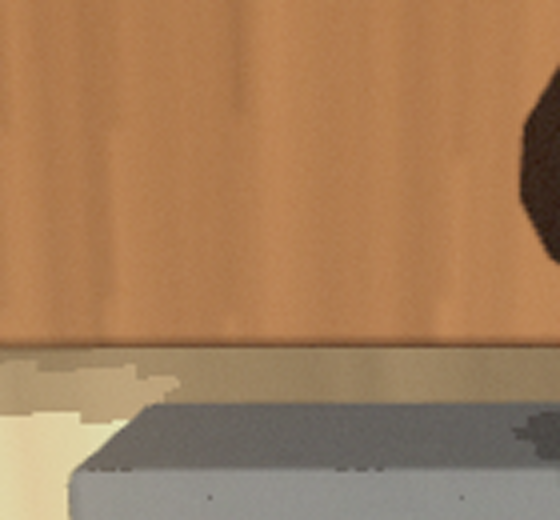

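```bash
python3 gap.py 135.5 136.3 150.6 166.6
```

```text
board top,bot, leg bot,top (mm) [348.1 345.2 337.6 338.2] gap bottoms 7.515632951647262 tops 9.875406523229685
```

jog_arm:
  steps:
    - [[0.35,0,0],[0,0,0]]
    - [[0.3,0,0],[0,0,0]]
    - [[0.05,0,0],[0,0,0]]

```text
t: 18.2
tool_pos: [0.5265, 0.1105, 0.2167]
tool_rot: [2.31, 2.124, -0.003]
contact_force: [0.2, -4.8, 1.1]
opening: 0.0001
```

```bash
python3 -c "
from h import *
tip();ftip();save('wrist','wrist15.png')"; python3 crop.py pics/wrist15.png pics/w15c.png 240 90 380 180 5
```

```text
tip [0.5267 0.1097 0.0437] z [ 0.0011 -0.0043 -1.    ] F [ 0.1777 -4.8364  1.1202] tq [-0.6665 -0.0052 -0.0017]
fence-frame tip [-0.076   0.2944]
```

View pics/w15c.png

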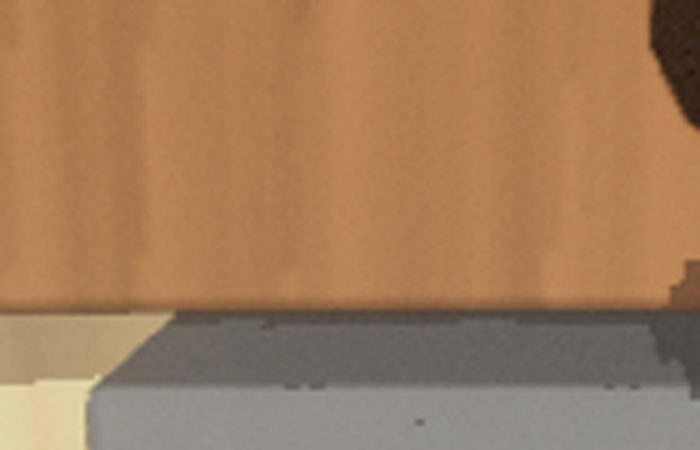

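```bash
python3 gap.py 151.4 151.4 150.6 166.6; python3 gap.py 151.8 151.4 150.6 166.6
```

```text
board top,bot, leg bot,top (mm) [347.6 343.6 344.8 345.5] gap bottoms -1.253567431647184 tops 2.1324670180236467
board top,bot, leg bot,top (mm) [347.4 343.6 344.8 345.5] gap bottoms -1.253567431647184 tops 1.9352532287217628
```

jog_arm:
  steps:
    - [[0.08,0,0],[0,0,0]]

```text
t: 18.35
tool_pos: [0.5266, 0.1112, 0.2167]
tool_rot: [2.31, 2.124, -0.003]
contact_force: [0.1, -4.4, 0.8]
opening: 0.0001
```

jog_arm:
  steps:
    - [[0.05,0,0],[0,0,0]]

```text
t: 18.45
tool_pos: [0.5266, 0.1116, 0.2167]
tool_rot: [2.31, 2.123, -0.003]
contact_force: [-0.0, -4.3, 1.3]
opening: 0.0002
```

```bash
python3 -c "
from h import *
tip();ftip();save('wrist','wrist16.png')"; python3 crop.py pics/wrist16.png pics/w16c.png 240 90 380 180 5
```

```text
tip [0.5268 0.1109 0.0437] z [ 0.0011 -0.0044 -1.    ] F [-0.0271 -4.2623  1.3359] tq [-0.6535 -0.0651 -0.0246]
fence-frame tip [-0.076   0.2956]
```

View pics/w16c.png

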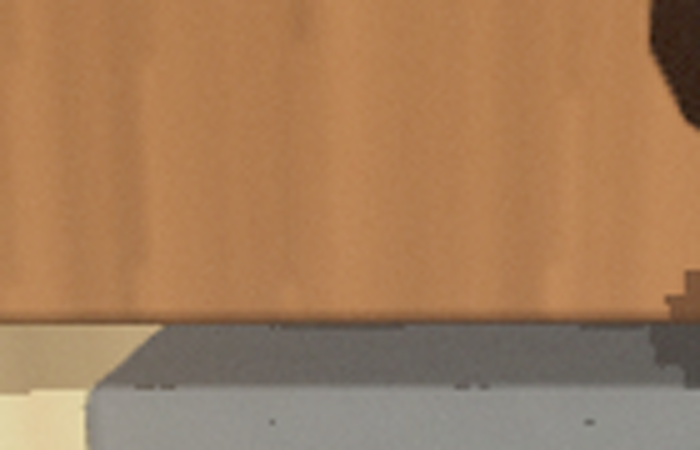

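jog_arm:
  steps:
    - [[0.05,0,0],[0,0,0]]

```text
t: 18.6
tool_pos: [0.5267, 0.1121, 0.2167]
tool_rot: [2.31, 2.123, -0.004]
contact_force: [0.8, -4.8, 1.0]
opening: 0.0001
```

jog_arm:
  steps:
    - [[0.03,0,0],[0,0,0]]

```text
t: 18.7
tool_pos: [0.5267, 0.1122, 0.2167]
tool_rot: [2.31, 2.123, -0.004]
contact_force: [0.2, -5.2, 2.6]
opening: -0.0002
```

```bash
python3 -c "
from h import *
tip();ftip()"
```

```text
tip [0.5269 0.1114 0.0437] z [ 0.0009 -0.0049 -1.    ] F [ 0.2477 -5.232   2.6442] tq [-0.8776  0.0297 -0.0021]
fence-frame tip [-0.076   0.2961]
```

jog_arm:
  steps:
    - [[0.03,0,0],[0,0,0]]

```text
t: 18.8
tool_pos: [0.5267, 0.1124, 0.2167]
tool_rot: [2.31, 2.123, -0.005]
contact_force: [-0.1, -4.8, 2.6]
opening: 0.0002
```

```bash
python3 -c "
from h import *
tip();ftip();save('wrist','wrist17.png')"; python3 crop.py pics/wrist17.png pics/w17c.png 240 90 380 180 5
```

```text
tip [0.5269 0.1114 0.0437] z [ 0.0007 -0.0056 -1.    ] F [-0.0936 -4.8072  2.5572] tq [-0.8188 -0.0012 -0.0134]
fence-frame tip [-0.076   0.2961]
```

View pics/w17c.png

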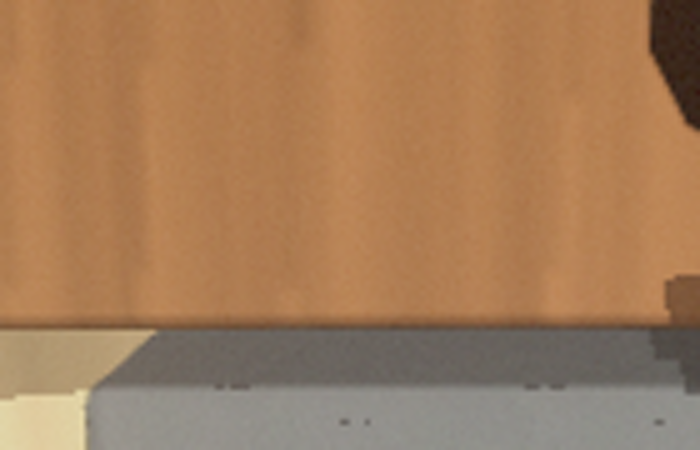

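```bash
python3 gap.py 154.9 151.4 150.6 166.6;  python3 gap.py 154.5 151.4 150.6 166.6; python3 -c "
from h import *
i=ctrl.camera_info('wrist')
for y in (.346,.3465,.347):
  for z in (.006,.03,.06):
    p=[.578+-.09*.9966+y*.083,-.19+.09*.083+y*.9966,z];print(y,z,proj(i,p))"
```

```text
board top,bot, leg bot,top (mm) [347.5 345.2 346.4 347.1] gap bottoms -1.2627067513880093 tops 0.35485954126011165
board top,bot, leg bot,top (mm) [347.7 345.2 346.4 347.1] gap bottoms -1.2627067513880093 tops 0.5530921936569371
0.346 0.006 [[301.1586 151.2908]]
0.346 0.03 [[297.6562 157.8066]]
0.346 0.06 [[291.4976 169.2766]]
0.3465 0.006 [[301.1386 150.411 ]]
0.3465 0.03 [[297.6299 156.8023]]
0.3465 0.06 [[291.4581 168.0569]]
0.347 0.006 [[301.1186 149.5299]]
0.347 0.03 [[297.6036 155.7962]]
0.347 0.06 [[291.4185 166.8345]]
```

jog_arm:
  steps:
    - [[0.04,0,0],[0,0,0]]

```text
t: 18.95
tool_pos: [0.5268, 0.1125, 0.2167]
tool_rot: [2.309, 2.123, -0.006]
contact_force: [0.5, -5.8, 2.4]
opening: 0.0001
```

```bash
python3 -c "
from h import *
tip();ftip()"
```

```text
tip [0.5269 0.1114 0.0437] z [ 0.0005 -0.0065 -1.    ] F [ 0.4925 -5.7622  2.3749] tq [-0.8795  0.0191 -0.0579]
fence-frame tip [-0.076   0.2961]
```

jog_arm:
  steps:
    - [[0.04,0,0],[0,0.1,0]]

```text
t: 19.05
tool_pos: [0.5268, 0.1125, 0.2167]
tool_rot: [2.309, 2.123, -0.006]
contact_force: [-0.6, -7.2, 3.0]
opening: -0.0002
```

```bash
python3 -c "
from h import *
tip();ftip();save('wrist','wrist18.png')"; python3 crop.py pics/wrist18.png pics/w18c.png 240 90 380 180 5
```

```text
tip [0.5269 0.1114 0.0437] z [ 0.0004 -0.0063 -1.    ] F [-0.5657 -7.2391  3.0152] tq [-1.1628  0.0169  0.0129]
fence-frame tip [-0.076   0.2961]
```

View pics/w18c.png

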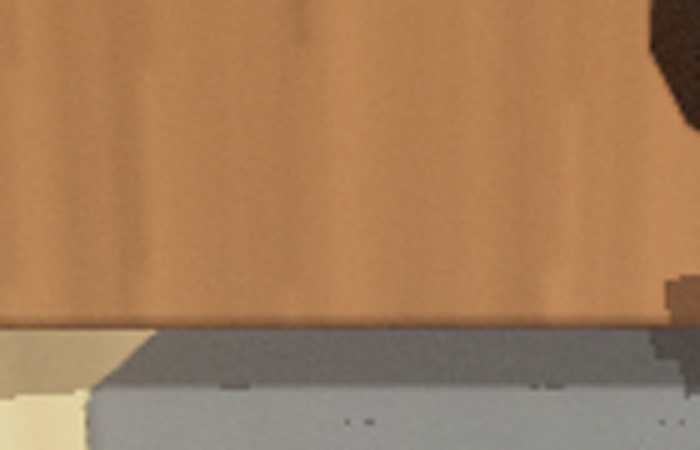

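jog_arm:
  steps:
    - [[-0.3,0,0],[0,0,0]]
    - [[-0.7,0,0],[0,0,0]]
    - [[-1,0,0],[0,0,0]]
    - [[0,0,-3],[0,0,0]]
    - [[0,0,-4],[0,0,0]]
    - [[-1,0,-4],[0,0,0]]
    - [[-1,0,-2],[0,0,0]]
    - [[0,0,0],[0,0,0]]

```text
t: 19.9
tool_pos: [0.5209, 0.0702, 0.3465]
tool_rot: [-2.308, -2.119, 0.009]
contact_force: [0.0, 0.7, 0.2]
opening: -0.0006
```

```bash
python3 -c "
from h import *
tip();save('wrist','wrist19.png');save('scene','scene19.png');save('top','top19.png')"
```

```text
tip [0.5193 0.0705 0.1735] z [-0.0097  0.0018 -1.    ] F [0.0117 0.6729 0.1978] tq [-0.0262  0.0009  0.0033]
```

View pics/wrist19.png

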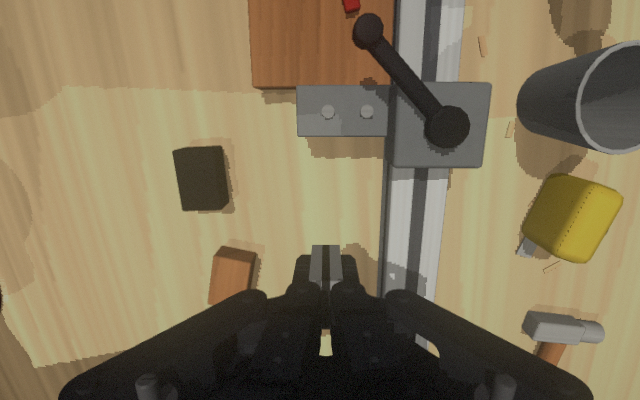

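View pics/scene19.png

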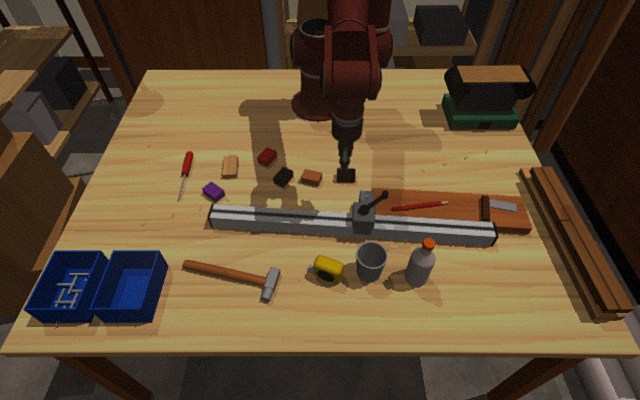

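View pics/top19.png

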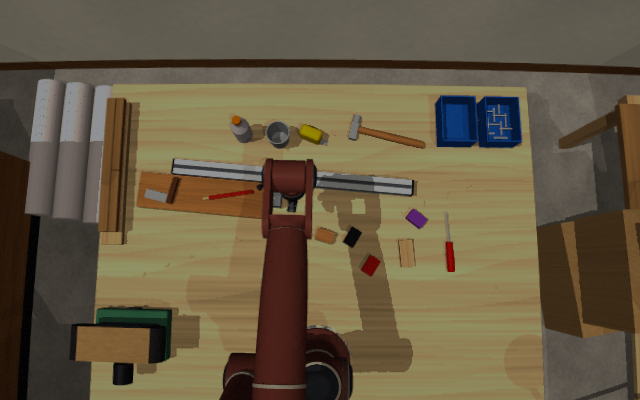

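```bash
python3 crop.py pics/wrist19.png pics/w19c.png 240 50 400 150 5; python3 -c "
from h import *
a=cv2.imread('pics/scene0.png').astype(int);b=cv2.imread('pics/scene19.png').astype(int)
# board/square region change
print(abs(a-b)[185:240,400:535].mean(), abs(a-b)[240:340,30:450].mean())"
```

```text
5.551111111111111 4.638706349206349
```

View pics/w19c.png

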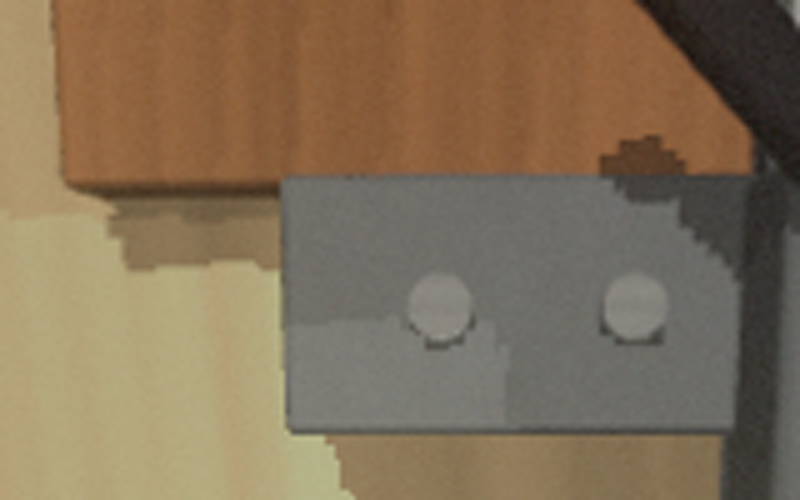

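```bash
python3 gap.py 86.4 89 85 84.8; python3 -c "
from h import *
o=ctrl.get_obs();print(o['t'],o['contact_force'],o['dq']);print(ctrl.finish_job())"
```

```text
board top,bot, leg bot,top (mm) [347.5 347.2 350.3 346.6] gap bottoms -3.143144622202101 tops 0.8635638134379064
20.05 [-0.2556  0.0522 -0.6351] [ 0.0106  0.0189  0.0204 -0.0045  0.0024  0.0007]
the job is handed in; nothing more can be done
None
```

The job is handed in at about 20 s: the offcut is clear, and the stop block sits against the end of the board. The cameras could not confirm that contact to better than about 1 mm.

- **Offcut:** I picked it up from in front of the fence and set it down nearer the robot, between two black look-alike blocks.
- **Catch:** I tried the block first. It would not slide at up to about 20 N, so I stopped and swung the lever from about +0.78 to about −0.8 rad. My first push on the lever slid off the knob, reaching about 13 N. I repositioned and pushed it the rest of the way over.
- **Slide:** The block then moved along the fence at about 4 N, its own friction. I crept the last few millimetres until it stopped against the board with about 7 N on the tool.
- **Contact check:** At the end the fingertip stayed put while the force rose from about 4 to 7 N, which I take as touching. The camera measurements disagree slightly, giving an apparent gap of 0.4 to 0.9 mm, which is within the 2 mm calibration.
- **Board and bench:** The board end measured 347.5 mm along the fence in the last pictures, against 347.6 mm before the block reached it. By eye, the other objects looked to be where they started. At hand-in the arm was raised clear and touching nothing.

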